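# Index the sample carousel and draw out its tray

### The job

Bring the sample carousel to its loading station: lift the sprung plunger out of its parking slot, turn the head clockwise past the middle notch until the tray faces the loading ledge, and let the plunger drop fully home in the notch there. Only once it is locked, pull the tray straight out to its stop, leave it out, and do not disturb the other things on the bench.

Things in the scene. Friction and masses are not known exactly. Their poses are not given: they have to be found in the camera images.
- carousel: the carousel's fixed white base, a disc 284 mm across and 24 mm high, bolted down; origin on the turning axis at bench level, z up; the loading ledge is on its own -x side.
- ledge (a point): top middle of the loading ledge's outer end, 202 mm from the turning axis: a white block 110 mm wide, 44 mm high, with a steel rail on each side (rail tops 58 mm above the bench). The tray is drawn out over it.
- ring_mark (a point): point fixed on the base where the home notch would be with the index ring dead true (125 mm from the axis, 40 mm up). The steel ring, 108 to 142 mm from the axis, top 40 mm above the bench, has two 14 mm radial notches (home, middle) and a long parking slot. It is clamped by hand and not reported: it may sit turned up to 0.06 rad either way, so find the notch by touch or sight.
- head (a joint): angle of the turning head about the carousel's z, rad, counter-clockwise from above positive, stops at -0.40 and 1.75. At 0 the tray faces the ledge and the plunger is on the carousel's +y; at angle a both are turned by a. The pin drops in the home notch at 0, the middle notch at 0.58 (each give or take 0.06 plus 0.02 play); the slot runs from 1.10 to 1.64. Slightly stiff, stays where left.
- plunger (a joint): height of the plunger, m: 0 fully home (down in a notch or the slot), about 0.013 when its 10 mm round-nosed pin rides on top of the index ring, 0.020 at the top stop. A spring pulls it down with 4.5 N (home) to 7.5 N (fully lifted).
- knob (a point): centre of the black round plunger knob, 26 mm across, 30 mm tall, upright, on the head's ear; 125 mm from the turning axis and, when home, 93 mm above the bench. Below it 6 mm of 10 mm stem show, then the 26 mm wide steel housing (top 72 mm, ear top 52 mm above the bench). The white tray casing beside it is 90 mm wide, top 105 mm above the bench.
- tray (a joint): how far the tray is drawn out of its casing, m: 0 shut, 0.045 at its stop; it slides straight out with about 2 N of friction.
- tray_handle (a point): middle of the tray's steel bar handle: a level bar 8 mm thick, 72 mm long between end posts, 88 mm above the bench, parallel to the tray's front panel, 34 mm clear between bar and panel (panel top 102 mm above the bench). 148 mm from the turning axis when shut, on the side the tray faces.
- bottle: amber glass reagent bottle, 60 mm across, 110 mm tall; leave alone (origin: centre of underside)
- beaker: glass beaker, 68 mm across, 80 mm tall; leave alone (origin: centre of underside)
- spare_knob: loose spare knob, black, 26 mm across, 24 mm tall, lying on the bench; not part of the carousel; leave alone (origin: centre of underside)
- wrench: steel wrench 150 mm long lying flat; leave alone (origin: centre of underside)
- calculator: black pocket calculator 150 x 75 x 14 mm; leave alone (origin: centre of underside)
- carton: cardboard carton 70 x 90 x 60 mm; leave alone (origin: centre of underside)
- stapler: black stapler 130 x 34 x 45 mm; leave alone (origin: centre of underside)

How it is judged:
By the outcome, as a careful person would: the job done as asked, in the order asked, and still so for the second after the job is handed in, with the robot touching nothing.
It also fails if it takes over 54 s, if anything falls off the work surface, if the arm or the gripper's body presses on something with over 40 N, if the wrist force passes 120 N, or if a joint passes its speed limit or range.

### The arm

A 7-joint arm with a two-finger parallel gripper is mounted at the origin on the work surface. World frame = base frame: x ahead of the robot, y to its left, z up, the work surface at z = 0. Lengths are in m, angles in rad, forces in N, time in s.
With the tool pointing down it reaches from about 0.425 to 0.875 m from the base axis. Payload 8.4 kg.
Tool frame: the origin (TCP) lies midway between the tips of the shut fingers; the grasp point (between the pads) lies env.grip_point_offset behind it (env.grip_point_offset is the distance from the TCP to the grasp point, in m); z points along the fingers, y is the line along which they close (so a half turn about z gives the same grasp; the last joint's range is limited). The gripper opens to 85 mm and grips with 20 to 120 N. Pads are 22 mm wide; open, the fingers measure 114 mm over their backs; the gripper's body (76 mm by 85 mm) begins 54 mm behind the grasp point. The pads swing forward as they close: fully open they stand 13 mm farther back than shut.
Start: joints at [1.049, 0.333, 0.04, 1.465, -0.013, 1.343, -0.059], TCP at [0.267, -0.593, 0.231] pointing down, gripper open.
Joint ranges: [-2.58, 2.58], [-0.38, 2.09], [-1.3, 1.39], [0.25, 2.4], [-1.5, 4.64], [0.08, 2.09], [-2.65, 2.65]. Speed limits (rad/s): [2.22, 2.22, 2.79, 2.79, 3.14, 3.14, 3.14].

### API

Orientations are given as a unit quaternion [w, x, y, z].
In Python, from rig import env, camera, look_for, masks_of gives the robot as it stands.
- The arm moves only by the shell command python3 -m crank 'ROWS' [FORCE]. ROWS is JSON, one flat list of numbers, 7 for each row, row after row: the shift along the tool's x, y, z in cm, then the turn, a rotation vector about the tool's x, y, z in degrees, then the closure, from -1 (fully open) to 1 (shut). A call has 1 to 20 rows; each row is the pose to reach, as a shift and turn from the pose commanded when the call began, along the tool's axes at that moment; what a row does not reach only later rows make up. A row lasts 1/12 s, in which the tool goes at most 41.7 mm and 7.16 degrees, less where a joint would pass 70% of its speed; a pose out of reach is approached as far as the arm can. A call with a gripper value outside its range is refused whole. The fingers move at their own pace and stop on an object; FORCE is the grip in N (left out, the last holds). Time passes only in rows, so rows that repeat a pose let the fingers close. It gives the time, the measured TCP pose, the force, the opening and the grip force at its end, in the units of the state.
- env.get_state(): the state, without advancing time (a new reading comes with each control period).
- camera(name): name is "side" or "top"; returns a dict with "image" (384x512x3 uint8, red, green, blue), "fov_y" (degrees; the focal length in pixels is half the picture's height over the tangent of half this angle, whatever the lens; pixels are square), "cx", "cy" (the principal point, pixels), "D" ([k1, k2, p1, p2, k3] as OpenCV has them; the pictures are not rectified), "pose" (4x4, takes a point from camera to world coordinates). Camera axes: x right, y up, looking along -z (the intrinsics and any distortion apply to the point x, -y, -z); pixel columns grow to the right and rows downward; lengths in m; the calibration is good to about 2 mm. A picture is of the moment at which its call begins. There is no depth.
- env.finish_job(): hands the job in; it is judged then, once.
Trained networks look in a picture, given as the dict that the camera call returned (one of the last four; its "shot" number tells which), for a name from the list of things; names that differ only in an ending like _2 or _b are one class to them, and where a whole thing is asked for, a point or a joint stands for the part that bears it (a point fixed in the world has none). Each returns a list of dicts, best first, with "p" (0 to 1); they miss things now and then, are a little off and sometimes report something else, mostly with a low value. They report only what shows in the picture. A call takes as long as a camera call.
- look_for(picture, target): "at" ([x, y, z] in m, in world coordinates, good to about 4 mm: the middle of the surface that is visible of it).
- masks_of(picture, target): "mask" (384x512 bool, what is visible of it).
The state is a dict: "time_s": time; "joints": joint angles; "joint_velocities": joint speeds; "joint_efforts": joint torques, N m; "tool_pos": TCP position; "tcp_rot": TCP orientation; "wrist_force": force on the tool from outside, world axes, zero at the start; "torque": the same for the moment, N m; "finger_gap": opening from 0.0 (shut) to 1.0 (fully open); "grip_force": force on a finger pad.
Only numpy, scipy, OpenCV 4.12 (cv2) and the standard library are available. Lean on these libraries where they do the work, as an engineer would, in place of code of your own. Each camera call takes 0.05 s, during which the arm holds its last target. There are 200 camera calls.

## Working session

There is one attempt and no reset: what is moved stays moved. The work goes in short steps, Python scripts to look and compute and a shell command to move; the robot and the scene stay as the last step left them, time stands still between calls to the robot, and variables do not carry over. Pictures are saved under pics/ and viewed, at most 10 in all, crops included, and the job is handed in when it is done.

```bash
ls; mkdir -p pics; cat > h.py <<'E'
import numpy as np, cv2
from rig import env, camera, look_for, masks_of
from scipy.spatial.transform import Rotation as R
def K(p):
    f=192/np.tan(np.radians(p["fov_y"])/2); return np.array([[f,0,p["cx"]],[0,f,p["cy"]],[0,0,1.]])
F=np.diag([1,-1,-1.])
def proj(p,X):
    T=np.array(p["pose"]); c=(np.atleast_2d(X)-T[:3,3])@T[:3,:3]@F
    return cv2.projectPoints(c,np.zeros(3),np.zeros(3),K(p),np.array(p["D"],float))[0][:,0]
def back(p,uv,z):
    T=np.array(p["pose"]); q=cv2.undistortPoints(np.array(uv,float).reshape(-1,1,2),K(p),np.array(p["D"],float))[:,0]
    d=np.c_[q,np.ones(len(q))]@F@T[:3,:3].T; o=T[:3,3]
    return o+d*((z-o[2])/d[:,2])[:,None]
def save(p,n): cv2.imwrite(f"pics/{n}.png",p["image"][...,::-1])
E
python3 - <<'E'
from h import *
np.set_printoptions(precision=4,suppress=True)
s=env.get_state(); print(s["tool_pos"],s["tcp_rot"],s["finger_gap"],env.grip_point_offset)
im=[]
for n in("side","top"):
    p=camera(n); save(p,n+"0"); im.append(p)
    print(n,p["pose"][:3],p["fov_y"],p["D"])
    for t in "carousel ledge ring_mark head plunger knob tray tray_handle bottle beaker spare_knob wrench calculator carton stapler".split():
        try:
            r=look_for(p,t); print(t,[(np.round(q["at"],4),round(q["p"],2)) for q in r[:3]])
        except Exception as e: print(t,e)
E
```

```text
pics
[ 0.2665 -0.5924  0.2304] [-0.0008  0.9777  0.2098 -0.0002] 1.000467222968648 0.0187
side [[-0.7813  0.4024 -0.4772 -0.0505]
 [-0.6238 -0.477   0.6191  0.7629]
 [ 0.0215  0.7814  0.6237  0.864 ]] 56.30236955147934 [0.0011 0.     0.     0.     0.    ]
carousel [(array([ 0.582 , -0.047 ,  0.0542]), 0.62)]
ledge [(array([ 0.5843, -0.0539,  0.0529]), 0.74), (array([ 0.5735, -0.4879,  0.0461]), 0.4)]
ring_mark [(array([ 0.5853, -0.0536,  0.0521]), 0.6), (array([ 0.5737, -0.4901,  0.0446]), 0.56)]
head [(array([ 0.6033, -0.0575,  0.0724]), 0.55)]
plunger [(array([ 0.5167, -0.0268,  0.1037]), 0.52), (array([ 0.6151, -0.3029,  0.056 ]), 0.4)]
knob [(array([ 0.5141, -0.0245,  0.1034]), 0.65), (array([ 0.5877, -0.0525,  0.0538]), 0.58)]
tray [(array([ 0.5731, -0.2085,  0.0903]), 0.51)]
tray_handle [(array([ 0.5774, -0.2064,  0.0923]), 0.61), (array([0.6861, 0.1348, 0.064 ]), 0.17)]
bottle [(array([0.6865, 0.1349, 0.063 ]), 0.59)]
beaker [(array([ 0.6143, -0.3038,  0.0584]), 0.64), (array([ 0.5809, -0.0491,  0.0545]), 0.57), (array([0.581 , 0.4729, 0.0165]), 0.29)]
spare_knob []
wrench [(a
[... 698 characters left out ...]
68), (array([ 0.6264, -0.3209,  0.0288]), 0.2)]
plunger [(array([ 0.5818, -0.5052,  0.0599]), 0.6)]
knob [(array([ 0.5216, -0.0357,  0.1107]), 0.41)]
tray [(array([ 0.5877, -0.2083,  0.0914]), 0.58)]
tray_handle [(array([ 0.5909, -0.2102,  0.0911]), 0.58)]
bottle [(array([0.6983, 0.1215, 0.0762]), 0.81)]
beaker [(array([ 0.6255, -0.3187,  0.0287]), 0.82)]
spare_knob [(array([0.3972, 0.3698, 0.0415]), 0.47)]
wrench [(array([ 0.4651, -0.288 ,  0.0049]), 0.8)]
calculator [(array([0.587 , 0.4698, 0.0144]), 0.64)]
carton [(array([ 0.5791, -0.5081,  0.0615]), 0.86), (array([0.5812, 0.4736, 0.0114]), 0.35), (array([ 0.6252, -0.3178,  0.0296]), 0.17)]
stapler [(array([0.3966, 0.3698, 0.0422]), 0.6)]
```

```bash
python3 -c "
import cv2
a=cv2.imread('pics/side0.png');b=cv2.imread('pics/top0.png')
cv2.imwrite('pics/side0b.png',cv2.resize(a,(800,600),interpolation=2));cv2.imwrite('pics/top0b.png',cv2.resize(b[100:340,130:450],(800,600),interpolation=2))"
```

```text
(no output)
```

View pics/side0b.png

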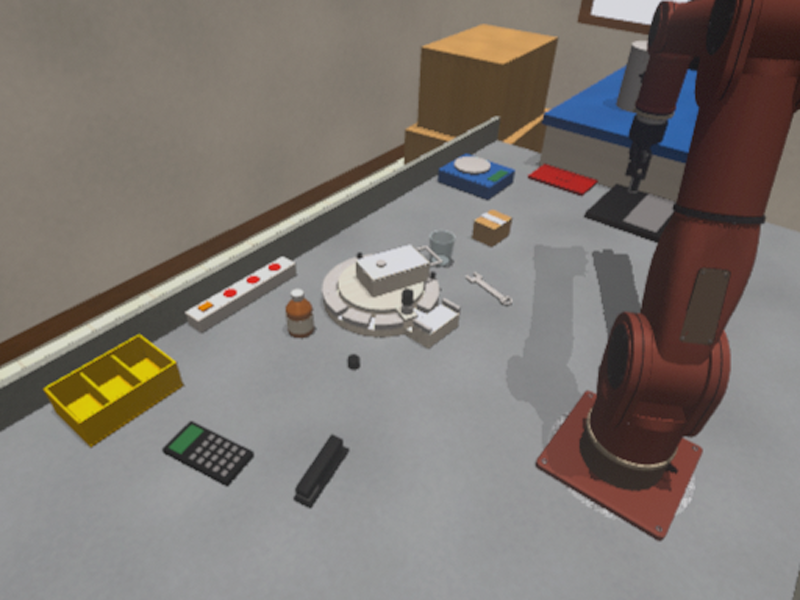

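View pics/top0b.png

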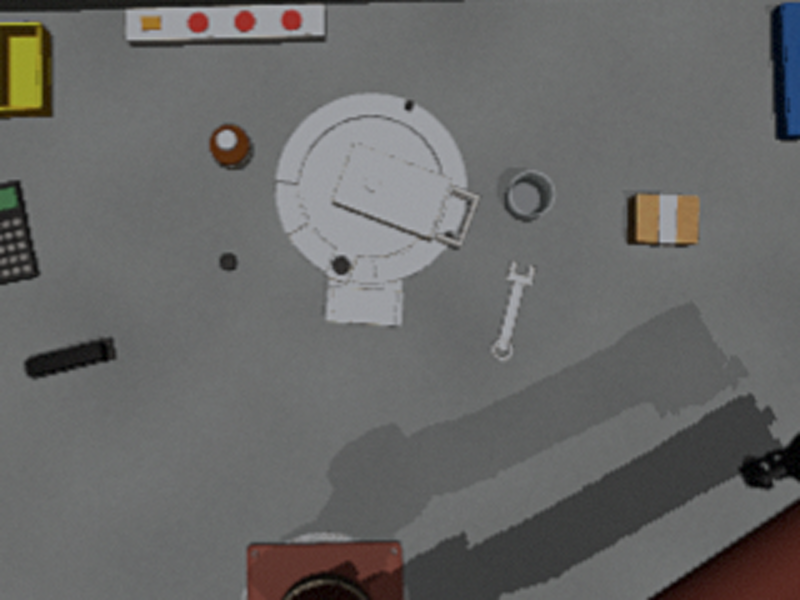

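The side view shows the carousel with its knob near the ledge, at (407,297) in the 800x600 view. The tray handle faces the beaker at (430,255). In the top crop the disc is centred near (371,188), the knob is at (341,265), the notch lines are at (287,183) and (298,230), and the ledge's outer edge runs from (325,320) to (402,326). Next I'll rectify both views.

```bash
cat > rect.py <<'E'
from h import *
def rect(p,z,c,half=0.2,px=600):
    g=np.linspace(half,-half,px)
    X,Y=np.meshgrid(c[0]+g,c[1]+g,indexing='ij')   # rows: x down, cols: y down
    uv=proj(p,np.c_[X.ravel(),Y.ravel(),np.full(X.size,z)]).astype(np.float32).reshape(px,px,2)
    return cv2.remap(p["image"],uv[...,0],uv[...,1],cv2.INTER_CUBIC)
E
python3 - <<'E'
from rect import *
from scipy.optimize import least_squares
P={n:camera(n) for n in("top","side")}
c=np.array([.62,-.08])
# outer rim: per camera, ray edges in plane z=.04
for n,p in P.items():
    g=cv2.cvtColor(rect(p,.04,c),cv2.COLOR_RGB2GRAY).astype(float); g=cv2.GaussianBlur(g,(0,0),3)
    pts=[]
    for a in np.radians(np.arange(-150,155,3)):
        r=np.arange(.125,.165,.0005); x=c[0]+r*np.cos(a); y=c[1]+r*np.sin(a)
        i=(c[0]+.2-x)/.4*599; j=(c[1]+.2-y)/.4*599
        v=cv2.remap(g.astype(np.float32),j.astype(np.float32)[None],i.astype(np.float32)[None],1)[0]
        k=np.argmin(np.gradient(v)); pts.append((x[k],y[k],np.gradient(v)[k]))
    pts=np.array(pts)
    f=least_squares(lambda q:np.hypot(pts[:,0]-q[0],pts[:,1]-q[1])-q[2],[*c,.142],loss='soft_l1',f_scale=.002)
    print(n,f.x,np.median(abs(f.fun)))
    for t in("knob","tray_handle","tray","ledge","spare_knob"):
        for m in masks_of(p,t)[:2]:
            v,u=np.nonzero(m["mask"]); print(t,round(m["p"],2),len(u),u.mean().round(1),v.mean().round(1),u.min(),u.max(),v.min(),v.max())
im=np.hstack([cv2.resize(rect(P[n],.04,c),(400,400),interpolation=3) for n in P])
cv2.imwrite("pics/rect.png",im[...,::-1])
E
```

```text
top [ 0.63906458 -0.08638164  0.14206766] 0.0004666574327625572
knob 0.74 833 131.3 193.0 118 145 172 213
knob 0.4 3604 278.6 183.9 242 321 147 229
tray_handle 0.42 797 131.6 193.1 119 145 172 213
tray 0.53 114 313.2 184.7 303 321 173 197
ledge 0.97 3586 278.2 183.8 240 321 147 229
ledge 0.72 22 266.1 205.1 264 268 203 207
side [ 0.64093516 -0.08319353  0.142339  ] 0.001302451613562905
tray_handle 0.38 56 275.9 163.1 266 283 157 169
tray 0.41 47 276.2 162.9 267 282 158 168
ledge 0.74 2972 253.4 187.7 211 293 156 221
ledge 0.41 463 314.6 145.3 302 327 134 156
spare_knob 0.67 2011 247.5 179.1 216 281 157 203
spare_knob 0.59 35 226.2 230.8 224 229 227 234
```

View pics/rect.png

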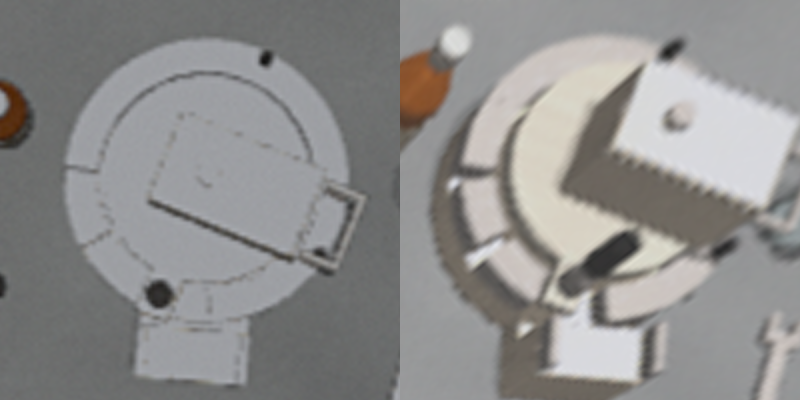

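The rectified top view (left half) shows the disc rim, the home notch at (82,170), the middle notch at (95,238), the knob at (160,293) and the ledge end at about (190,380). That puts the knob in the slot with the head at about 1.3 rad. Now I'll work out the first move.

```bash
cat >> h.py <<'E'
C=np.array([.6397,-.0853])
def rel(pos,yawvec=None,s=None):
    """row [cm,deg] from the current tool pose to TCP pos with tool z down and tool y along yawvec (either way)"""
    s=s or env.get_state(); q=s["tcp_rot"]; M=R.from_quat([q[1],q[2],q[3],q[0]])
    d=M.inv().apply(np.array(pos)-s["tool_pos"])*100
    out=[]
    for sg in(1,-1):
        y=np.array([*yawvec,0])*sg/np.linalg.norm(yawvec); z=np.array([0,0,-1.]); x=np.cross(y,z)
        out.append((M.inv()*R.from_matrix(np.c_[x,y,z])).as_rotvec(degrees=True).round(1))
    return d.round(2),out
E
python3 - <<'E'
from rect import *
np.set_printoptions(precision=4,suppress=True)
p=camera("top"); s=camera("side")
# knob: dark blobs near the network's place
for q,zt in((p,.106),(s,.093)):
    uv=proj(q,[[.521,-.036,zt]])[0]; g=q["image"].max(2).astype(int); u,v=np.round(uv).astype(int)
    w=g[v-9:v+10,u-9:u+10]; m=(w<75).astype(np.uint8); n,l,st,ce=cv2.connectedComponentsWithStats(m)
    for i in range(1,n):
        if st[i,4]>5: print(st[i],ce[i]+[u-9,v-9],back(q,[ce[i]+[u-9,v-9]],zt)[0])
# handle
for q in(p,s):
    for m in masks_of(q,"tray_handle")[:1]+masks_of(q,"tray")[:1]:
        v,u=np.nonzero(m["mask"]); b=back(q,[[u.mean(),v.mean()]],.09)[0]; d=b[:2]-C; print("tray",round(m["p"],2),len(u),b,np.hypot(*d),np.arctan2(d[1],d[0]))
# yaw of ledge: outer side edges, z=.058 rails, from top rectified
c=np.array([.62,-.08]); g=cv2.GaussianBlur(cv2.cvtColor(rect(p,.05,c),cv2.COLOR_RGB2GRAY),(0,0),2).astype(float)
L=[];Rr=[]
for i in range(498,560,4):
    d=np.gradient(g[i]); L.append((i,150+d[150:260].argmax())); Rr.append((i,320+d[320:420].argmin()))
B=[(450+np.gradient(g[450:599,j]).argmin(),j) for j in range(220,350,4)]
W=lambda a:np.array([c[0]+.2-np.array(a)[:,0]/599*.4,c[1]+.2-np.array(a)[:,1]/599*.4])
for a in(L,Rr):
    w=W(a); k=np.polyfit(w[0],w[1],1); print("side slope",k[0],w[1].mean(),w[0].mean())
w=W(B); k=np.polyfit(w[1],w[0],1); print("end slope",k[0],w.mean(1))
q=env.get_state(); print(q["joints"]); 
d=[q["tcp_rot"][i] for i in(1,2,3,0)]; print(R.from_quat(d).as_matrix())
E
```

```text
[ 7  6  7  7 37] [266.027  205.8919] [ 0.5213 -0.0387  0.106 ]
[ 5  4  7 10 57] [260.3684 190.3684] [ 0.524  -0.0346  0.093 ]
tray 0.25 2871 [ 0.6282 -0.0908  0.09  ] 0.01273265289005488 -2.6943059824773616
tray 0.56 13 [ 0.5622 -0.2076  0.09  ] 0.14475194902105912 -2.1355818960698167
tray 0.66 1887 [ 0.6011 -0.0576  0.09  ] 0.047452125394168425 2.5194844180388176
side slope -0.09301470588235379 -0.016185308848080136 0.4674123539232054
side slope -0.07169117647058887 -0.1272871452420701 0.4674123539232054
end slope 0.41084558823529505 [ 0.4452 -0.0696]
[ 1.0488  0.3332  0.0399  1.4654 -0.0134  1.3433 -0.0585]
[[ 0.912   0.4103 -0.0001]
 [ 0.4103 -0.912   0.0001]
 [-0.     -0.0001 -1.    ]]
```

```bash
python3 - <<'E'
from h import *
print(rel([.5225,-.0365,.231],[-.384,-.923]))
E
```

```text
(array([ 4.615e+01, -4.023e+01,  3.000e-02]), [array([-0. ,  0. , 46.8]), array([  -0. ,   -0. , -133.2])])
```

```bash
python3 -m crank '[46.15,-40.2,0,0,0,46.8,-1, 46.15,-40.2,0,0,0,46.8,-1, 46.15,-40.2,0,0,0,46.8,-1, 46.15,-40.2,0,0,0,46.8,-1, 46.15,-40.2,0,0,0,46.8,-1, 46.15,-40.2,0,0,0,46.8,-1, 46.15,-40.2,0,0,0,46.8,-1, 46.15,-40.2,0,0,0,46.8,-1, 46.15,-40.2,0,0,0,46.8,-1, 46.15,-40.2,0,0,0,46.8,-1, 46.15,-40.2,0,0,0,46.8,-1, 46.15,-40.2,0,0,0,46.8,-1, 46.15,-40.2,0,0,0,46.8,-1, 46.15,-40.2,0,0,0,46.8,-1, 46.15,-40.2,0,0,0,46.8,-1, 46.15,-40.2,0,0,0,46.8,-1, 46.15,-40.2,0,0,0,46.8,-1, 46.15,-40.2,0,0,0,46.8,-1, 46.15,-40.2,6,0,0,46.8,-1, 46.15,-40.2,6,0,0,46.8,-1]' 60
python3 - <<'E'
from h import *
s=env.get_state(); print(s["tool_pos"],s["joints"],rel([.5225,-.0365,.08],[-.384,-.923]))
p=camera("side"); i=p["image"][130:250,180:340]; cv2.imwrite("pics/a1.png",cv2.resize(i,(800,600),interpolation=2)[...,::-1])
E
```

```text
time_s: 4.17
tool_pos: [0.5215, -0.0388, 0.169]
tcp_rot: [0.0, 0.98, -0.197, -0.0]
wrist_force: [-1.3, 0.8, -0.9]
finger_gap: 0.998
grip_force: 0.0
[ 0.52152744 -0.03877955  0.16898416] [ 0.34285899  0.14538401 -0.38423682  1.83625241  0.0596439   1.17208576
 -2.0286758 ] (array([ 0.01, -0.26,  8.9 ]), [array([ 0.1,  0. , -0.2]), array([ 1.000e-01, -1.000e-01,  1.798e+02])])
```

View pics/a1.png

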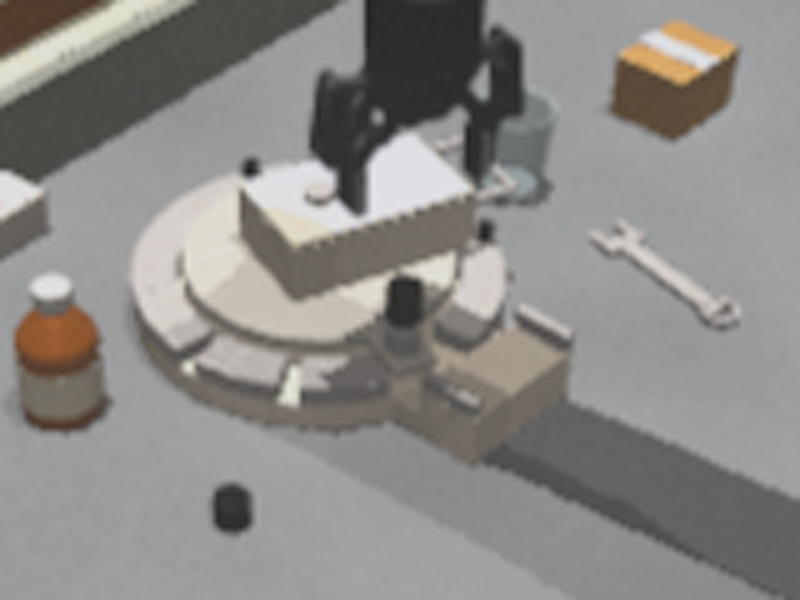

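The picture shows the knob at (405,300) in the crop, upright in its slot, with the gripper above it. Joint 7 is on the wrong half-turn, since it would run out of range during the turn, so I'll spin the tool by -180° first.

```bash
python3 -m crank '[0,0,0,0,0,-140,-1, 0,0,0,0,0,-140,-1, 0,0,0,0,0,-140,-1, 0,0,0,0,0,-140,-1, 0,0,0,0,0,-140,-1, 0,0,0,0,0,-140,-1, 0,0,0,0,0,-140,-1, 0,0,0,0,0,-140,-1, 0,0,0,0,0,-140,-1, 0,0,0,0,0,-140,-1, 0,0,0,0,0,-140,-1, 0,0,0,0,0,-140,-1, 0,0,0,0,0,-140,-1, 0,0,0,0,0,-140,-1, 0,0,0,0,0,-140,-1, 0,0,0,0,0,-140,-1, 0,0,0,0,0,-140,-1, 0,0,0,0,0,-140,-1, 0,0,0,0,0,-140,-1, 0,0,0,0,0,-140,-1]' 60
python3 -m crank '[0,0,0,0,0,-40,-0.2, 0,0,0,0,0,-40,-0.2, 0,0,0,0,0,-40,-0.2, 0,0,0,0,0,-40,-0.2, 0,0,0,0,0,-40,-0.2, 0,0,0,0,0,-40,-0.2, 0,0,0,0,0,-40,-0.2, 0,0,0,0,0,-40,-0.2]' 60
python3 - <<'E'
from h import *
s=env.get_state(); print(s["tool_pos"],s["joints"],rel([.5225,-.0365,.08],[-.384,-.923]))
# refine knob with both cameras now the gripper is clear of it (side), dark blob
p=camera("side");i=p["image"]; w=i[178:206,248:275].max(2)
n,l,st,ce=cv2.connectedComponentsWithStats((w<60).astype(np.uint8))
for k in range(1,n):
    if st[k,4]>15: print(st[k],ce[k]+[248,178],back(p,[ce[k]+[248,178]],.093))
E
```

```text
time_s: 5.88
tool_pos: [0.5226, -0.0386, 0.1723]
tcp_rot: [0.0, 0.518, 0.856, -0.0]
wrist_force: [-0.5, 0.2, 0.2]
finger_gap: 1.0
grip_force: 0.0
time_s: 6.55
tool_pos: [0.5226, -0.0382, 0.172]
tcp_rot: [0.0, 0.198, 0.98, -0.0]
wrist_force: [0.7, 0.3, -0.6]
finger_gap: 0.603
grip_force: 0.0
[ 0.52259731 -0.0381507   0.17196342] [ 0.583907    0.17395449 -0.65313331  1.82059525  0.11452454  1.18425363
  1.0667586 ] (array([0.08, 0.15, 9.2 ]), [array([1.000e-01, 0.000e+00, 1.797e+02]), array([-0. ,  0. , -0.3])])
[ 9  8  7  9 52] [260.38461538 190.11538462] [[ 0.52480622 -0.03577647  0.093     ]]
```

```bash
python3 -m crank '[0.05,0.1,3,0,0,0,-0.2, 0.05,0.1,6,0,0,0,-0.2, 0.05,0.1,8,0,0,0,-0.2, 0.05,0.1,9.2,0,0,0,-0.2, 0.05,0.1,9.2,0,0,0,-0.2]' 60
python3 -m crank '[0,0,0,0,0,0,1, 0,0,0,0,0,0,1, 0,0,0,0,0,0,1, 0,0,0,0,0,0,1, 0,0,0,0,0,0,1, 0,0,0,0,0,0,1, 0,0,0,0,0,0,1]' 60
python3 - <<'E'
from h import *
p=camera("side");i=p["image"][150:225,210:310]; cv2.imwrite("pics/a2.png",cv2.resize(i,(800,600),interpolation=2)[...,::-1])
E
```

```text
time_s: 7.02
tool_pos: [0.5209, -0.036, 0.0772]
tcp_rot: [-0.002, 0.197, 0.98, -0.0]
wrist_force: [-0.5, 0.2, 0.2]
finger_gap: 0.598
grip_force: 0.0
time_s: 7.6
tool_pos: [0.5236, -0.0355, 0.0809]
tcp_rot: [0.001, 0.196, 0.981, 0.0]
wrist_force: [-2.0, 1.0, 7.1]
finger_gap: 0.281
grip_force: 59.1
```

View pics/a2.png

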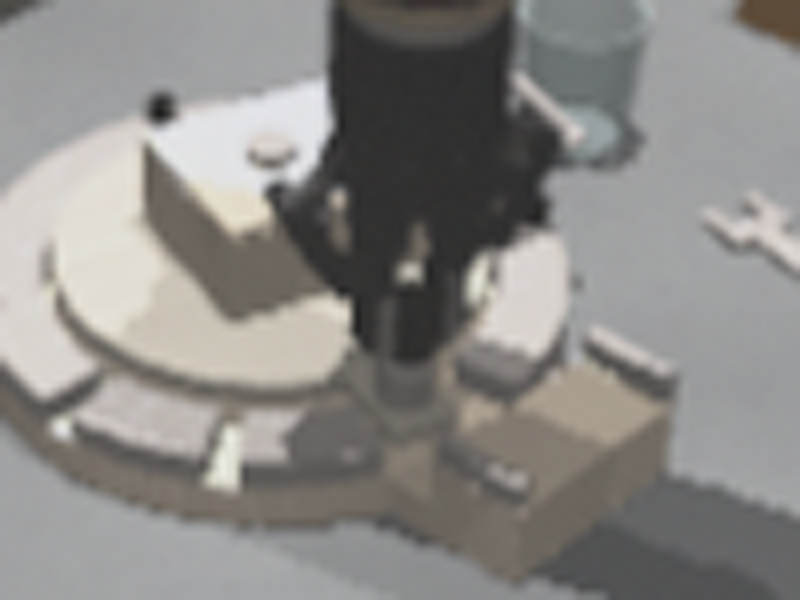

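The fingers hold the knob, gap 0.28 at 59 N, seen at (405,320) in the crop. Lifting now.

```bash
python3 -m crank '[0,0,-0.5,0,0,0,1, 0,0,-1.0,0,0,0,1, 0,0,-1.4,0,0,0,1, 0,0,-1.7,0,0,0,1, 0,0,-1.7,0,0,0,1, 0,0,-1.7,0,0,0,1]' 60
python3 - <<'E'
from h import *
s=env.get_state(); print(s["tool_pos"],s["wrist_force"])
q=s["tcp_rot"]; M=R.from_quat([q[1],q[2],q[3],q[0]])
th=np.arctan2(s["tool_pos"][1]-C[1],s["tool_pos"][0]-C[0]); r=np.hypot(*(s["tool_pos"][:2]-C)); print("a",th-np.pi/2+.08,"r",r)
r=.125; 
for k in range(1,13):
    d=np.radians(6*k)
    t=th-d; w=np.array([np.cos(t)-np.cos(th),np.sin(t)-np.sin(th),0])*r
    print(6*k,(M.inv().apply(w)*100).round(2)[:2])
E
```

```text
time_s: 8.15
tool_pos: [0.5234, -0.0359, 0.0969]
tcp_rot: [0.001, 0.196, 0.981, 0.0]
wrist_force: [5.7, -0.9, -6.9]
finger_gap: 0.282
grip_force: 59.2
[ 0.52343056 -0.03587064  0.09686949] [ 5.71248294 -0.86241882 -6.93463038]
a 1.2488175466809768 r 0.1263401959346963
6 [-0.08  1.31]
12 [-0.29  2.6 ]
18 [-0.64  3.86]
24 [-1.12  5.08]
30 [-1.72  6.24]
36 [-2.44  7.33]
42 [-3.28  8.34]
48 [-4.21  9.26]
54 [-5.23 10.07]
60 [-6.33 10.78]
66 [-7.5  11.36]
72 [-8.73 11.82]
```

```bash
python3 -m crank '[-0.02,0.66,0,0,0,3,1, -0.08,1.31,0,0,0,6,1, -0.29,2.6,0,0,0,12,1, -0.64,3.86,0,0,0,18,1, -1.12,5.08,0,0,0,24,1, -1.72,6.24,0,0,0,30,1, -2.44,7.33,0,0,0,36,1, -3.28,8.34,0,0,0,42,1, -4.21,9.26,0,0,0,48,1, -5.23,10.07,0,0,0,54,1, -6.33,10.78,0,0,0,60,1, -6.33,10.78,0,0,0,60,1, -6.33,10.78,0,0,0,60,1]' 60
python3 - <<'E'
from rect import *
s=env.get_state(); print(s["tool_pos"],s["wrist_force"],s["joints"])
th=np.arctan2(s["tool_pos"][1]-C[1],s["tool_pos"][0]-C[0]); print("a",th-np.pi/2+.08,"r",np.hypot(*(s["tool_pos"][:2]-C)))
p=camera("side");i=p["image"][140:230,200:320]; cv2.imwrite("pics/a3.png",cv2.resize(i,(800,600),interpolation=2)[...,::-1])
E
```

```text
time_s: 9.23
tool_pos: [0.6217, 0.041, 0.0955]
tcp_rot: [-0.001, 0.659, 0.752, -0.0]
wrist_force: [0.3, 5.9, -7.9]
finger_gap: 0.281
grip_force: 59.7
[0.62165923 0.04104985 0.0954565 ] [ 0.30307855  5.88364305 -7.91408587] [ 0.23948281  0.42724458 -0.47479641  1.66584828  0.21180877  1.10197983
 -0.16339708]
a 0.2218256471410926 r 0.12763132342836228
```

View pics/a3.png

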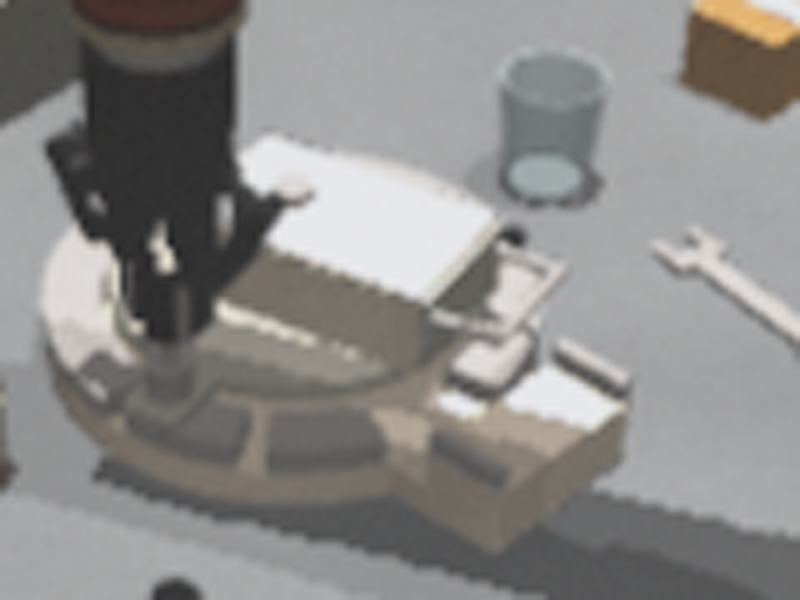

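The head is at about 0.22 rad, past the middle notch, and the plunger is still lifted. I'll open slightly so the spring rests the pin on the ring, then lower the fingers around the knob.

```bash
python3 -m crank '[0,0,0,0,0,0,0.2, 0,0,0,0,0,0,0.2, 0,0,0,0,0,0,0.2, 0,0,0.5,0,0,0,0.2, 0,0,0.9,0,0,0,0.2, 0,0,0.9,0,0,0,0.2]' 30
python3 -m crank '[0,0.22,0,0,0,1,0.2, 0,0.44,0,0,0,2,0.2, -0.02,0.65,0,0,0,3,0.2, -0.03,0.87,0,0,0,4,0.2, -0.05,1.09,0,0,0,5,0.2, -0.07,1.31,0,0,0,6,0.2, -0.09,1.52,0,0,0,7,0.2, -0.12,1.74,0,0,0,8,0.2, -0.12,1.74,0,0,0,8,0.2]' 30
cat > st.py <<'E'
from h import *
s=env.get_state(); th=np.arctan2(s["tool_pos"][1]-C[1],s["tool_pos"][0]-C[0]); print("a",th-np.pi/2+.08,"r",np.hypot(*(s["tool_pos"][:2]-C)),s["wrist_force"].__repr__())
E
python3 st.py
```

```text
time_s: 9.78
tool_pos: [0.6218, 0.039, 0.0863]
tcp_rot: [-0.0, 0.66, 0.751, -0.001]
wrist_force: [-0.6, 0.4, -0.3]
finger_gap: 0.401
grip_force: 0.0
time_s: 10.53
tool_pos: [0.6407, 0.0408, 0.0874]
tcp_rot: [0.0, 0.711, 0.703, 0.001]
wrist_force: [-0.5, -0.3, 0.8]
finger_gap: 0.402
grip_force: 0.0
a 0.07193158703144335 r 0.12609314018736986 array([-0.47463226, -0.29759641,  0.77461753])
```

```bash
python3 -m crank '[0,0.15,0,0,0,0.7,0.2, 0,0.3,0,0,0,1.4,0.2, -0.01,0.46,0,0,0,2.1,0.2, -0.02,0.6,0,0,0,2.8,0.2, -0.02,0.6,0,0,0,2.8,0.2]'; python3 st.py
python3 -m crank '[0,0.15,0,0,0,0.7,0.2, 0,0.3,0,0,0,1.4,0.2, -0.01,0.46,0,0,0,2.1,0.2, -0.02,0.6,0,0,0,2.8,0.2, -0.02,0.6,0,0,0,2.8,0.2]'; python3 st.py
```

```text
time_s: 10.95
tool_pos: [0.6464, 0.0403, 0.0875]
tcp_rot: [0.0, 0.728, 0.686, 0.0]
wrist_force: [-0.7, -1.4, -0.2]
finger_gap: 0.399
grip_force: 0.0
a 0.026673071078660612 r 0.125803108321595 array([-0.67322302, -1.38830627, -0.18973854])
time_s: 11.37
tool_pos: [0.651, 0.0399, 0.0872]
tcp_rot: [-0.001, 0.745, 0.667, -0.001]
wrist_force: [-4.4, -1.0, 3.5]
finger_gap: 0.4
grip_force: 2.4
a -0.009802767543171623 r 0.1257086768640888 array([-4.43452859, -0.97313006,  3.47897164])
```

```bash
python3 -m crank '[0,0.15,0,0,0,0.7,0.2, 0,0.3,0,0,0,1.4,0.2, 0,0.3,0,0,0,1.4,0.2, 0,0.3,0,0,0,1.4,0.2]'; python3 st.py
python3 - <<'E'
from h import *
p=camera("side");i=p["image"][140:230,200:320]; cv2.imwrite("pics/a4.png",cv2.resize(i,(800,600),interpolation=2)[...,::-1])
E
```

```text
time_s: 11.7
tool_pos: [0.6514, 0.0396, 0.0869]
tcp_rot: [-0.002, 0.752, 0.659, -0.003]
wrist_force: [-16.0, -0.5, 10.7]
finger_gap: 0.405
grip_force: 8.3
a -0.013172273584616548 r 0.12540351239828187 array([-16.03850604,  -0.54927584,  10.74383499])
```

View pics/a4.png

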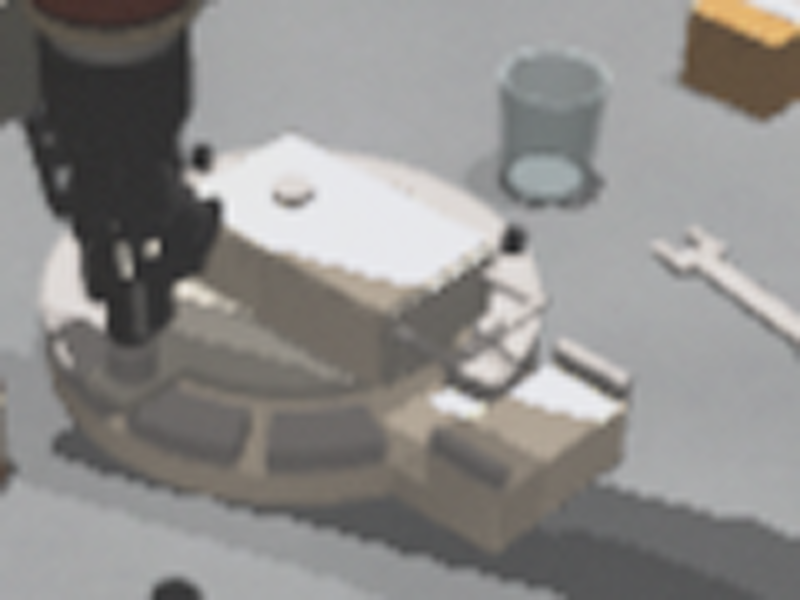

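Sideways motion is blocked at a knob angle of about 0.02 rad with 16 N, which suggests the pin has dropped. I'll back off, open, rise and check the knob height.

```bash
python3 -m crank '[0,-0.3,0,0,0,-1.4,0.2, 0,-0.7,0,0,0,-1.4,-0.2, 0,-0.7,0,0,0,-1.4,-0.2, 0,-0.7,0,0,0,-1.4,-0.2, 0,-0.7,-3,0,0,-1.4,-0.2, 0,-0.7,-6,0,0,-1.4,-0.2, 0,-0.7,-9,0,0,-1.4,-0.2, 0,-0.7,-9,0,0,-1.4,-0.2]'; python3 st.py
python3 - <<'E'
from h import *
p=camera("side");i=p["image"][140:230,200:320]; cv2.imwrite("pics/a5.png",cv2.resize(i,(800,600),interpolation=2)[...,::-1])
# predicted knob top/bottom/housing rows for home vs riding
for a in(0,.03):
  th=np.pi/2-.08+a; k=C+.125*np.array([np.cos(th),np.sin(th)])
  for z in(.072,.078,.108,.091,.121): u=proj(p,[[*k,z]])[0]; print(a,z,u.round(1),((u-[200,140])*800/120).round())
E
```

```text
time_s: 12.42
tool_pos: [0.6511, 0.041, 0.1843]
tcp_rot: [0.003, 0.744, 0.668, 0.004]
wrist_force: [0.6, 0.1, 0.1]
finger_gap: 0.598
grip_force: 0.0
a -0.010178211530655526 r 0.12680081220283834 array([0.5707046 , 0.05414239, 0.08284059])
0 0.072 [219.5 190.7] [130. 338.]
0 0.078 [219.4 189.4] [129. 329.]
0 0.108 [219.1 182.6] [127. 284.]
0 0.091 [219.3 186.5] [129. 310.]
0 0.121 [219.  179.6] [127. 264.]
0.03 0.072 [220.2 191.2] [135. 341.]
0.03 0.078 [220.1 189.9] [134. 332.]
0.03 0.108 [219.9 183.1] [132. 287.]
0.03 0.091 [220.  186.9] [133. 313.]
0.03 0.121 [219.7 180.1] [132. 267.]
```

View pics/a5.png

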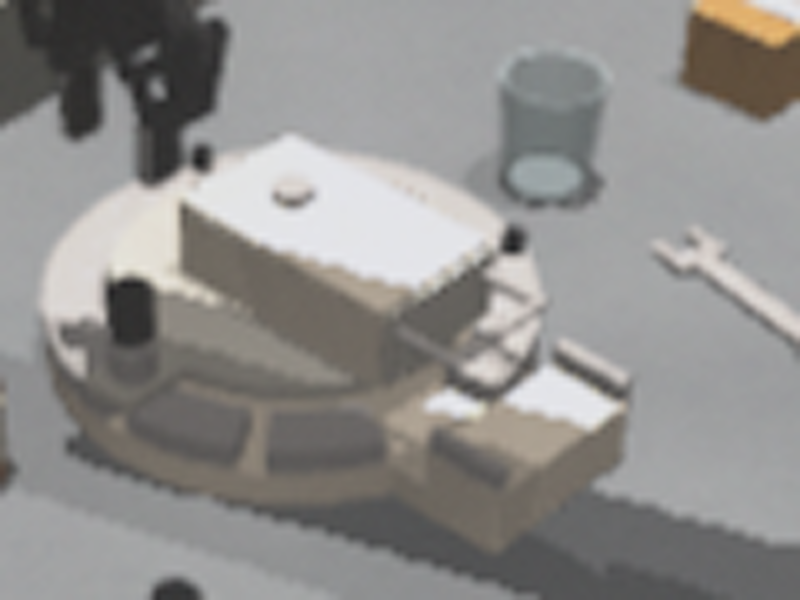

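The crop shows the knob spanning rows 278–345 at column 131, which matches the fully home prediction; riding on the ring would put it about 20 rows higher. I'll confirm by touching its top with shut fingers.

```bash
python3 - <<'E'
from h import *
th=np.pi/2-.08+.02; k=C+.125*np.array([np.cos(th),np.sin(th)]); print(k,rel([*k,.12],[np.cos(.08),-np.sin(.08)]))
E
```

```text
[0.6471955  0.03947507] (array([-0.17, -0.32,  6.13]), [array([ 0.4, -0.1, -1.6]), array([-1.000e-01, -6.000e-01,  1.784e+02])])
```

```bash
python3 -m crank '[-0.15,-0.3,0,0,0,-1.6,1, -0.15,-0.3,0,0,0,-1.6,1, -0.15,-0.3,2,0,0,-1.6,1, -0.15,-0.3,4,0,0,-1.6,1, -0.15,-0.3,5.5,0,0,-1.6,1, -0.15,-0.3,6.5,0,0,-1.6,1, -0.15,-0.3,6.9,0,0,-1.6,1, -0.15,-0.3,6.9,0,0,-1.6,1]' 30
python3 -m crank '[0,0,0.2,0,0,0,1, 0,0,0.4,0,0,0,1, 0,0,0.6,0,0,0,1, 0,0,0.6,0,0,0,1, 0,0,0.6,0,0,0,1]' 30
```

```text
time_s: 13.13
tool_pos: [0.6443, 0.0392, 0.1083]
tcp_rot: [-0.0, 0.735, 0.678, -0.001]
wrist_force: [0.7, 0.3, 0.2]
finger_gap: 0.002
grip_force: 0.0
time_s: 13.55
tool_pos: [0.6454, 0.0398, 0.1072]
tcp_rot: [0.001, 0.735, 0.678, 0.001]
wrist_force: [-15.8, -2.2, 36.1]
finger_gap: 0.0
grip_force: 18.0
```

The fingers met the knob top at z = 0.1075, so the plunger is fully home. Next I'll rise and locate the handle.

```bash
python3 -m crank '[0,0,-2,0,0,0,1, 0,0,-6,0,0,0,0.3, 0,0,-6,0,0,0,0.3]' 40
python3 - <<'E'
from h import *
for n in("top","side"):
    p=camera(n)
    for t in("tray_handle","tray"):
        for q in look_for(p,t)[:2]: d=np.array(q["at"][:2])-C; print(n,t,np.round(q["at"],4),round(q["p"],2),np.hypot(*d),np.arctan2(d[1],-d[0]))
    if n=="side":
        i=p["image"][150:225,240:340]; cv2.imwrite("pics/a6.png",cv2.resize(i,(800,600),interpolation=2)[...,::-1])
    for a in(0,.02):
        e=np.array([-np.cos(-.08+a),-np.sin(-.08+a)]); t=np.array([-e[1],e[0]])
        b=[np.r_[C+.148*e+s*.036*t,.088] for s in(-1,0,1)]; print(n,a,b[1],((proj(p,b)-[240,150])*8).round().tolist() if n=="side" else proj(p,b).round(1).tolist())
print(rel([.492,-.075,.16],[1,-.07]))
E
```

```text
time_s: 13.8
tool_pos: [0.648, 0.04, 0.1698]
tcp_rot: [0.003, 0.735, 0.678, 0.004]
wrist_force: [1.5, 0.8, 1.1]
finger_gap: 0.272
grip_force: 0.0
top tray_handle [ 0.5176 -0.0973  0.0915] 0.47 0.12268826349736972 -0.09796549112095224
top 0 [ 0.49217335 -0.07347263  0.088     ] [[265.9, 213.5], [275.9, 214.0], [285.9, 214.6]]
top 0.02 [ 0.49196632 -0.07642533  0.088     ] [[266.7, 213.7], [276.7, 214.1], [286.7, 214.4]]
side tray_handle [ 0.5304 -0.0762  0.091 ] 0.52 0.10967816555723392 0.08306551446600692
side tray [ 0.5221 -0.0773  0.0916] 0.76 0.11787179476023944 0.06792256475352035
side 0 [ 0.49217335 -0.07347263  0.088     ] [[220.0, 356.0], [274.0, 319.0], [326.0, 284.0]]
side 0.02 [ 0.49196632 -0.07642533  0.088     ] [[226.0, 353.0], [278.0, 316.0], [329.0, 280.0]]
(array([-12.59, -14.24,   0.13]), [array([-0.1,  0. , -0.6]), array([  0. ,   0.2, 179.4])])
```

View pics/a6.png

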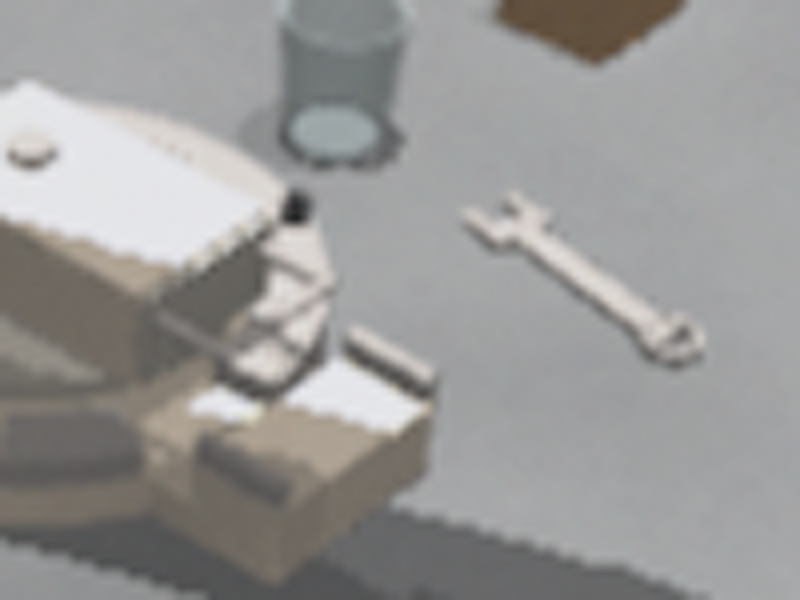

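The handle bar runs from (230,350) to (335,285) in the crop, within a pixel of the prediction for a = 0.02. Moving above it.

```bash
python3 -m crank '[-12.8,-14.2,0.2,0,0,-0.6,0.3, -12.8,-14.2,0.2,0,0,-0.6,0.3, -12.8,-14.2,0.2,0,0,-0.6,0.3, -12.8,-14.2,0.2,0,0,-0.6,0.3, -12.8,-14.2,0.2,0,0,-0.6,0.3, -12.8,-14.2,0.2,0,0,-0.6,0.3, -12.8,-14.2,0.2,0,0,-0.6,0.3, -12.8,-14.2,0.2,0,0,-0.6,0.3]' 40
python3 - <<'E'
from h import *
s=env.get_state();print(rel([.492,-.0765,.071],[1,-.06]),s["joints"])
E
```

```text
time_s: 14.77
tool_pos: [0.4931, -0.0766, 0.1601]
tcp_rot: [-0.0, 0.731, 0.682, 0.0]
wrist_force: [0.4, 0.6, -0.4]
finger_gap: 0.352
grip_force: 0.0
(array([ 0.  , -0.11,  8.91]), [array([-0. , -0. , -0.5]), array([ -0. ,   0. , 179.5])]) [ 0.45117914  0.10512906 -0.40716595  1.89956618  0.04523761  1.14594025
 -0.04196271]
```

```bash
python3 -m crank '[0,-0.1,3,0,0,-0.5,0.3, 0,-0.1,5,0,0,-0.5,0.3, 0,-0.1,7,0,0,-0.5,0.3, 0,-0.1,8.4,0,0,-0.5,0.3, 0,-0.1,8.9,0,0,-0.5,0.3, 0,-0.1,8.9,0,0,-0.5,0.3]' 30
python3 -m crank '[0,0,0,0,0,0,1, 0,0,0,0,0,0,1, 0,0,0,0,0,0,1, 0,0,0,0,0,0,1, 0,0,0,0,0,0,1]' 30
```

```text
time_s: 15.27
tool_pos: [0.4916, -0.0757, 0.0699]
tcp_rot: [-0.001, 0.728, 0.686, -0.0]
wrist_force: [0.4, 0.6, -0.2]
finger_gap: 0.352
grip_force: 0.0
time_s: 15.68
tool_pos: [0.4914, -0.0767, 0.0721]
tcp_rot: [-0.0, 0.728, 0.685, -0.0]
wrist_force: [-5.0, 1.7, 1.9]
finger_gap: 0.08
grip_force: 29.4
```

Bar gripped. Pulling straight out.

```bash
python3 -m crank '[0,-0.5,0,0,0,0,1, 0,-1.2,0,0,0,0,1, 0,-2,0,0,0,0,1, 0,-2.8,0,0,0,0,1, 0,-3.5,0,0,0,0,1, 0,-4.0,0,0,0,0,1, 0,-4.3,0,0,0,0,1, 0,-4.3,0,0,0,0,1]' 30
python3 -m crank '[0,-0.15,0,0,0,0,1, 0,-0.3,0,0,0,0,1, 0,-0.45,0,0,0,0,1, 0,-0.45,0,0,0,0,1]' 30
```

```text
time_s: 16.35
tool_pos: [0.4485, -0.0745, 0.0719]
tcp_rot: [0.0, 0.728, 0.685, -0.0]
wrist_force: [-2.6, 0.6, 8.5]
finger_gap: 0.08
grip_force: 30.6
time_s: 16.68
tool_pos: [0.4463, -0.0744, 0.072]
tcp_rot: [0.002, 0.728, 0.685, 0.001]
wrist_force: [8.5, -0.3, -0.2]
finger_gap: 0.081
grip_force: 29.8
```

```bash
python3 -m crank '[0,-0.2,0,0,0,0,1, 0,-0.2,0,0,0,0,1, 0,-0.2,0,0,0,0,1]' 30
python3 -m crank '[0,0.15,0,0,0,0,0.4, 0,0.15,0,0,0,0,0.4, 0,0.15,0,0,0,0,0.4, 0,0.15,-3,0,0,0,0.4, 0,0.15,-6,0,0,0,0.4, 0,0.15,-10,0,0,0,0.4, 0,0.15,-14,0,0,0,0.4, 0,0.15,-14,0,0,0,0.4, 0,0.15,-14,0,0,0,0.4]' 30
python3 - <<'E'
from h import *
p=camera("side")
for a in(0,.02):
    e=np.array([-np.cos(-.08+a),-np.sin(-.08+a)]); t=np.array([-e[1],e[0]])
    print(((proj(p,[np.r_[C+.193*e+s*.036*t,.088] for s in(-1,0,1)])-[200,140])*20/3).round().tolist())
i=p["image"][140:230,200:320]; cv2.imwrite("pics/a7.png",cv2.resize(i,(800,600),interpolation=2)[...,::-1])
E
```

```text
time_s: 16.93
tool_pos: [0.4463, -0.0742, 0.0722]
tcp_rot: [0.003, 0.728, 0.685, 0.003]
wrist_force: [18.4, -1.4, -11.6]
finger_gap: 0.071
grip_force: 29.4
time_s: 17.68
tool_pos: [0.4447, -0.0743, 0.2133]
tcp_rot: [0.002, 0.728, 0.685, 0.001]
wrist_force: [-0.8, -0.1, -1.0]
finger_gap: 0.298
grip_force: 0.0
[[517.0, 402.0], [561.0, 370.0], [604.0, 340.0]]
[[522.0, 399.0], [566.0, 367.0], [608.0, 336.0]]
```

View pics/a7.png

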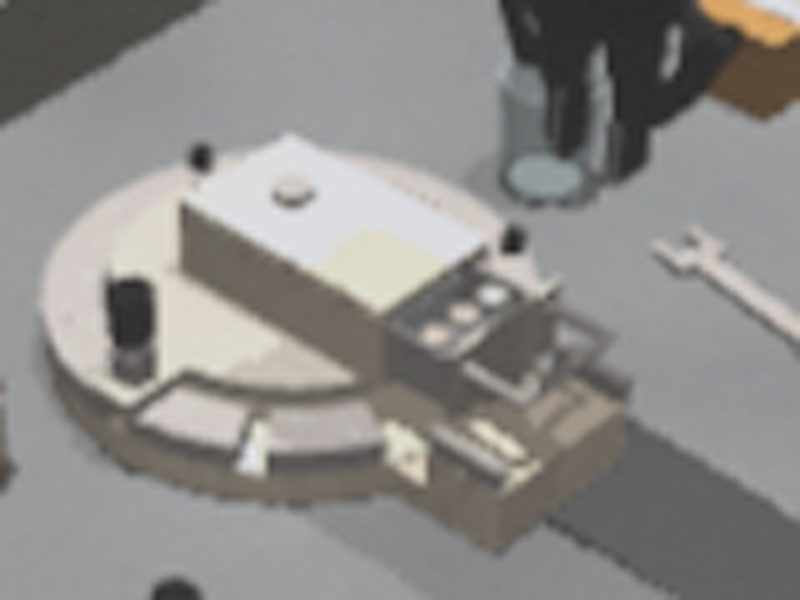

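The tray is out: its bar runs from (525,398) to (610,340), matching the prediction for full travel. The knob is unchanged at rows 278–345 and the gripper is clear, so I'm handing in.

```bash
python3 -c "
from rig import env
print(env.finish_job())"
```

```text
the job is handed in; nothing more can be done
None
```

Job handed in at about 17.7 s: the plunger is fully home in the home notch (knob top touched at 107 mm, 108 mm expected), the tray was then pulled out to its stop and left out, and the arm touched nothing else on the bench.

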